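Load the drilling jig and hold its guide plate down

ROBOT

A 6-joint arm with a two-finger parallel gripper is mounted at the origin on the work surface. World frame = base frame: x ahead of the robot, y to its left, z up, the work surface at z = 0. Lengths are in m, angles in rad, forces in N, time in s.
With the tool pointing down it reaches from about 0.35 to 0.875 m from the base axis. Payload 4.2 kg.
Tool frame: the origin (TCP) lies on the centre line of the jaws, within the pads' length; the fingertips stand 22 mm ahead of it and the grasp point (between the pads) lies 3 mm ahead of it (robot.tip_reach is the distance from the TCP to the fingertips, in m); x points along the fingers, y is the direction in which the jaws open and shut, and the axes are right-handed (so a half turn about x gives the same grasp; the last joint's range is limited). The gripper opens to 87 mm and grips with 3 to 60 N. Pads are 19 mm wide; open, the fingers measure 117 mm over their backs; the gripper's body (75 mm by 190 mm) begins 51 mm behind the grasp point.
Start: joints at [-0.848, 0.385, 0.008, 0, -1.194, -0.259], TCP at [0.28, -0.559, 0.245] pointing down, gripper open.
Joint ranges: [-3.14, 3.14], [-1.21, 2.06], [-1.07, 1.41], [-3.16, 2.05], [-2.99, -0.16], [-3.1, 3.1]. Speed limits (rad/s): [2.79, 2.79, 3.14, 3.14, 3.14, 3.14].

INTERFACE

Orientations are given as a unit quaternion [x, y, z, w].
In Python, from plant import robot, eyes gives the robot as it stands. The module is installed in compiled form; this text tells all that it offers.
- The arm moves only by the tool move_arm, never from a script. Its argument "increments" is a list of rows, each an object with "translation": the shift along the tool's x, y, z in m, a list of three; "turn": the turn about the tool's x in rad; "claw": the opening, from 0 (shut) to 1 (fully open). In form: [{"translation": [x, y, z], "turn": turn, "claw": claw}, ...]. A call has 1 to 12 rows; each row is the pose to reach, as a shift and turn from the pose measured when the call began, along the tool's axes at that moment; what a row does not reach only later rows make up. A row lasts 1/10 s, in which the tool goes at most 50 mm and 8.59 degrees, less where a joint would pass 70% of its speed; a pose out of reach is approached as far as the arm can. A call with a gripper value outside its range is refused whole. The fingers move at their own pace and stop on an object; "squeeze" is the grip in N (left out, the last holds). Time passes only in rows, so rows that repeat a pose let the fingers close. It gives the time, the measured TCP pose, the force and the opening at its end, in the units of the state.
- robot.observe(): the state, without advancing time (a new reading comes with each control period).
- eyes.camera(name): name is "scene" or "top" or "wrist"; returns a dict with "img" (400x640x3 uint8, red, green, blue), "mtx" (3x3 intrinsics, pixels), "rvec" (rotation vector, rad) and "tvec" (3), from world to camera coordinates, as OpenCV has them. Camera axes: x right, y down, z forward; pixel columns grow to the right and rows downward; lengths in m; the calibration is good to about 2 mm. A picture is of the moment at which its call begins. There is no depth.
- robot.hand_in(): hands the job in, once; it reports no verdict.
Trained networks look in a picture, given as the dict that the camera call returned (one of the last four; its "shot" number tells which), for a name from the list of things; names that differ only in an ending like _2 or _b are one class to them, and where a whole thing is asked for, a point or a joint stands for the part that bears it (a point fixed in the world has none). Each returns a list of dicts, best first, with "score" (0 to 1); they miss things now and then, are a little off and sometimes report something else, mostly with a low value. They report only what shows in the picture. A call takes as long as a camera call. They do not tell look-alikes from the thing itself.
- eyes.find_in(label, picture): "rect" ([left, top, right, bottom] in pixels, round what is visible of it).
The state is a dict: "t": time; "qpos": joint angles; "qd": joint speeds; "effort": joint torques, N m; "tcp_pos": TCP position; "tcp_rot": TCP orientation; "wrist_force": force on the tool from outside, world axes, zero at the start; "ft_torque": the same for the moment, N m; "opening": finger opening in m.
Only numpy, scipy, OpenCV 4.12 (cv2) and the standard library are available. Lean on these libraries where they do the work, as an engineer would, in place of code of your own. Each camera call takes 0.05 s, during which the arm holds its last target.

TASK

Slide the flat leg of the aluminium bracket into the jig's slot until its nose is against the stop, and leave it there. Then fit the blue guide plate over the jig's locating pin so that it drops on, lined up squarely with its steel drill bush above the slot, press it fully down against the red spring buttons, and finish while still holding it down, ready for drilling. Do not disturb the mug, cap pot, bell or skewer.

Things in the scene. Friction and masses are not known exactly. Their poses are not given: they have to be found in the camera images.
- jig: Green drilling jig on a steel base plate, fixed to the counter. Origin: on the counter; x runs from the slot's mouth to the stop and pin, y left, z up. Base plate x -120..90, y -55..55 mm, 12 mm high. Flat green top 30 mm high, x -70..90, y -55..55. Two flared steel guides stand before the mouth (x -92..-68, tops 28 mm high, inner faces 69 mm apart in front, narrowing to the slot).
- slot_mouth (a point): Middle of the slot's mouth on the slot floor (jig x = -70, z = 12 mm); axes as the jig's. The slot is a channel along x, 47 mm wide, 80 mm deep, its floor the base plate. From 15 mm inside the mouth steel lips cover its sides (y beyond +-14 mm), their undersides 10.5 mm above the floor; its middle is open above.
- slot_end (a point): Middle of the foot of the stop on the slot floor (jig x = +10, z = 12 mm), where the bracket's nose must come; axes as the jig's.
- pin_foot (a point): Foot of the steel locating pin on the jig's flat top (jig x = +55, y = 0, z = 30 mm). The upright pin is 14 mm in diameter and 16 mm tall, its last 5 mm tapered to 8 mm. Axes as the jig's.
- drill_spot (a point): Point above the middle of the slot at the height of the jig's flat top (jig x = -25, y = 0, z = 30 mm), where the underside of the guide plate's drill bush must come, 80 mm from the pin; axes as the jig's.
- bed (a joint): Sinking of the four red spring buttons in the jig's top (jig x = -30 and +35, y = +-38 mm; they move as one): 0 = up, 6 mm above the jig's top; 0.006 m = fully down, flush with it. They start to sink at about 5.5 N in all and are fully down at about 10.3 N; the guide plate's own weight (about 3 N) does not sink them.
- bracket: Loose aluminium L-bracket, about 0.16 kg. Flat leg 125 (x) x 44 x 8 mm on the counter, a black cross on top; upright leg 8 mm thick (x), 44 mm wide, top 50 mm above the underside, at the -x end (x -62.5..-54.5). Origin: centre of the flat leg's underside; x points to the nose, which goes in first; z up. When home the upright leg stays outside, its front 37 mm before the slot's mouth.
- bracket_nose (a point): Middle of the lower edge of the bracket's nose (bracket x = +62.5 mm, z = 0); axes as the bracket's.
- bracket_leg (a point): Grasp point in the upright leg (bracket x = -58.5, z = 36 mm); the leg is 8 mm thick along the bracket's x.
- guide: Loose blue guide plate, about 0.3 kg, 120 (x) x 90 x 26 mm, with a pale wooden grip block on its middle. Origin: centre of the underside; x points from the drill bush (steel ring on top) to the end with the hidden bore; z up. On the jig its x points as the jig's x, its origin at jig x = +15, y = 0; its underside is 36 mm above the counter on the raised buttons, 30 mm when fully down.
- guide_bore (a point): Centre of the mouth, in the plate's underside, of the blind bore for the pin (guide x = +40, y = 0, z = 0): 17 mm in diameter, 20 mm deep, not seen from above; axes as the guide plate's.
- guide_bush (a point): Centre of the drill bush at the plate's underside (guide x = -40, y = 0, z = 0).
- guide_grip (a point): Grasp point in the grip block (guide x = 0, y = 0, z = 50 mm); the block is 22 mm wide along the plate's y, 50 mm along its x, and reaches from 26 to 66 mm above the underside.
- mug: Bystander: white enamel mug with blue rim, 76 mm wide, 77 mm tall, its handle reaching 66 mm out to its +y; origin: centre of its underside.
- cap_pot: Bystander: orange rubber pot of valve caps, 60 mm wide, 45 mm tall; origin: centre of its underside.
- bell: Bystander: silver bell, 56 mm wide, 39 mm tall, with a thumb lever out to 45 mm; origin: centre of its underside.
- skewer: Bystander: steel quick-release skewer, 155 mm long along its x, 18 mm tall, its lever reaching 53 mm to its +y; origin: on the counter below its middle.
Things that resemble listed ones, but are neither listed nor needed, are in the scene too. Of the things that look like the jig, the largest one is meant. What is shaped like the bracket but orange or yellow is not meant.

How it is judged:
By the outcome, as a careful person would: the job done as asked, in the order asked, and still so for the second after the job is handed in, while the arm keeps its last pose, push and grip.
It also fails if it takes over 67 s, if anything falls off the work surface, if the arm or the gripper's body presses on something with over 40 N, if the wrist force passes 120 N, or if a joint passes its speed limit or range.

## Working session

There is one attempt and no reset: what is moved stays moved. The work goes in short steps, Python scripts to look and compute and a tool call to move; the robot and the scene stay as the last step left them, time stands still between calls to the robot, and variables do not carry over. Pictures are saved under pics/ and viewed, and the job is handed in when it is done.

Besides the shell and the picture viewer there is one more tool, called after "Call:" in YAML: its name, and indented under it one key for each argument. move_arm: Moves the arm, as the interface text tells. Its arguments: {"type":"object","properties":{"increments":{"type":"array","items":{"type":"object","properties":{"translation":{"type":"array","items":{"type":"number"}},"turn":{"type":"number"},"claw":{"type":"number"}}}},"squeeze":{"type":"number"}},"required":["increments"]}

```bash
mkdir -p pics
cat > h.py <<'E'
import numpy as np, cv2, pickle
from scipy.spatial.transform import Rotation as R
from plant import robot, eyes
def snap(n,f):
    p=eyes.camera(n); cv2.imwrite('pics/'+f,p['img'][:,:,::-1]); pickle.dump(p,open('pics/'+f+'.pkl','wb')); return p
def ray(p,u,v,z):
    K=p['mtx'];Rm=cv2.Rodrigues(np.array(p['rvec'],float))[0];t=np.array(p['tvec'],float).ravel()
    d=Rm.T@np.linalg.inv(K)@np.array([u,v,1.]); c=-Rm.T@t
    return c+d*(z-c[2])/d[2]
def proj(p,X):
    return cv2.projectPoints(np.array(X,float).reshape(-1,3),np.array(p['rvec'],float),np.array(p['tvec'],float),p['mtx'],None)[0][:,0]
E
python3 - <<'E'
from h import *
s=robot.observe();print(s)
for n in ['top','scene']:
    p=snap(n,n+'0.png')
    for l in ['jig','bracket','guide','mug','cap_pot','bell','skewer']:
        for r in eyes.find_in(l,p): print(n,l,np.round(r['rect']),round(r['score'],2))
E
```

```text
{'t': 0.0, 'qpos': array([-8.48418399e-01,  3.85554972e-01,  6.59526192e-03, -4.65330813e-04,
       -1.19400451e+00, -2.58565346e-01]), 'qd': array([-2.42742855e-05, -4.09741912e-04,  2.74300978e-04, -6.01003614e-04,
       -2.13559145e-04,  8.77676879e-04]), 'effort': array([ 2.27849465e-03, -3.90671146e+01,  1.87404603e+01,  4.21973214e+00,
        1.10181549e-02, -1.63366403e-04]), 'tcp_pos': array([ 0.2793355 , -0.55847065,  0.24345355]), 'tcp_rot': array([-0.1617093 ,  0.68841724,  0.16320558,  0.68796493]), 'wrist_force': array([-0.91770239,  0.27227811, -0.15491423]), 'ft_torque': array([-0.01878165, -0.02328144,  0.00882415]), 'opening': 0.08713723515485096}
top jig [311. 118. 342. 164.] 0.98
top jig [349. 206. 376. 252.] 0.7
top jig [284. 174. 320. 245.] 0.58
top bracket [406. 222. 419. 259.] 0.76
top bracket [423. 278. 463. 293.] 0.72
top guide [203. 219. 242. 256.] 0.78
top guide [288. 171. 324. 240.] 0.37
top mug [387. 164. 413. 196.] 0.97
top mug [203. 216. 242. 256.] 0.47
top cap_pot [219. 162. 242. 186.] 0.81
top cap_pot [405. 223. 420. 261.] 0.26
top bell [158. 202. 178. 222.] 0.76
top skewer [458. 191. 472. 238.] 0.46
scene jig [348. 224. 401. 260.] 0.92
scene jig [286. 172. 357. 218.] 0.69
scene jig [246. 205. 299. 245.] 0.64
scene bracket [208. 237. 251. 278.] 0.84
scene bracket [152. 234. 190. 282.] 0.6
scene bracket [195. 189. 218. 231.] 0.58
scene guide [313. 122. 349. 153.] 0.95
scene guide [284. 176. 356. 214.] 0.41
scene guide [309. 178. 343. 204.] 0.19
scene mug [281. 255. 320. 294.] 0.89
scene cap_pot [369. 148. 392. 164.] 0.54
scene cap_pot [183. 310. 245. 356.] 0.3
scene bell [365. 113. 378. 124.] 0.57
scene bell [286. 172. 353. 216.] 0.47
scene bell [312. 120. 353. 150.] 0.4
scene skewer [185. 309. 245. 355.] 0.76
scene skewer [288. 174. 354. 212.] 0.67
```

Run:
```python
import cv2
a=cv2.imread('pics/top0.png');cv2.imwrite('pics/top0c.png',cv2.resize(a[100:320,140:500],None,fx=2.2,fy=2.2,interpolation=cv2.INTER_CUBIC))
a=cv2.imread('pics/scene0.png');cv2.imwrite('pics/scene0c.png',cv2.resize(a[100:370,130:430],None,fx=2.2,fy=2.2,interpolation=cv2.INTER_CUBIC))
```

```text
(no output)
```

View pics/top0c.png

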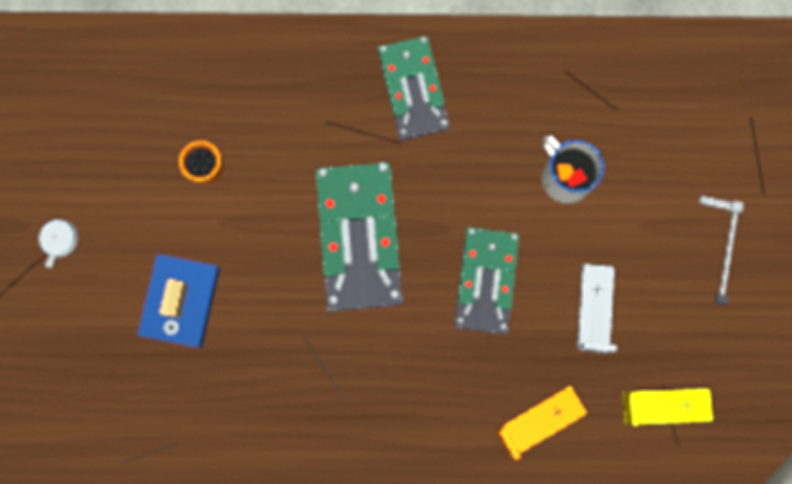

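View pics/scene0c.png

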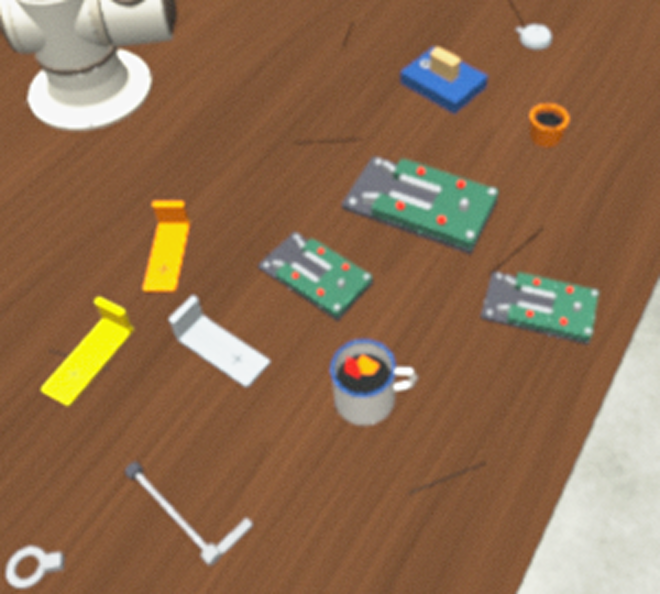

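View pics/top0.png

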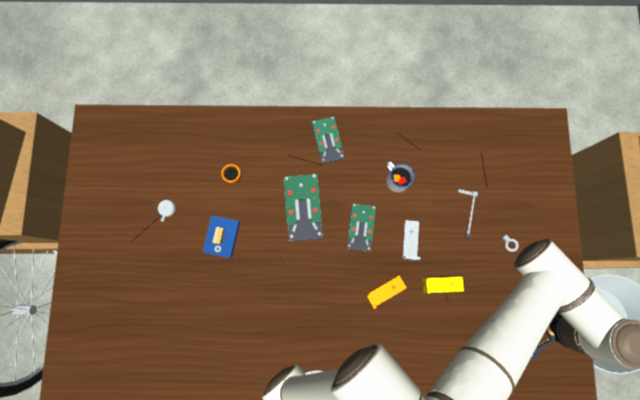

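Run:
```python
from h import *
p=pickle.load(open('pics/top0.png.pkl','rb'))
def c(u,v,z): 
    return np.round(ray(p,u/2.2+140,v/2.2+100,z),4)
print('jig far L,R', c(318,170,.03),c(388,165,.03)); print('near',c(328,309,.012),c(401,302,.012)); print('pin',c(354,187,.046))
print('br',c(583,266,.008),c(613,266,.008),c(582,345,.008),c(612,350,.05), 'cross',c(598,290,.008))
print('guide bush',c(171,327,.026),'grip',c(174,285,.066),'corners',[c(*q,.026) for q in [(156,255),(218,268),(138,334),(202,347)]])
print('mug',c(577,165,.077),'skewer',c(737,207,.015),c(722,298,.01),'yellow',c(640,408,.008))
print(ray(p,320,200,0))
w=snap('wrist','w0.png')
```

```text
jig far L,R [0.7111 0.114  0.03  ] [0.7197 0.0101 0.03  ]
near [0.5065 0.0959 0.012 ] [ 0.5178 -0.0109  0.012 ]
pin [0.6821 0.0594 0.046 ]
br [ 0.5741 -0.2799  0.008 ] [ 0.5745 -0.3243  0.008 ] [ 0.458  -0.2752  0.008 ] [ 0.4492 -0.3087  0.05  ] cross [ 0.5387 -0.301   0.008 ]
guide bush [0.477  0.3211 0.026 ] grip [0.5335 0.3103 0.066 ] corners [array([0.5819, 0.3487, 0.026 ]), array([0.5636, 0.257 , 0.026 ]), array([0.4665, 0.3682, 0.026 ]), array([0.4488, 0.275 , 0.026 ])]
mug [ 0.7104 -0.2609  0.077 ] skewer [ 0.664  -0.5102  0.015 ] [ 0.5284 -0.4822  0.01  ] yellow [ 0.3687 -0.3562  0.008 ]
[ 0.64227418 -0.00255074  0.        ]
```

View pics/w0.png

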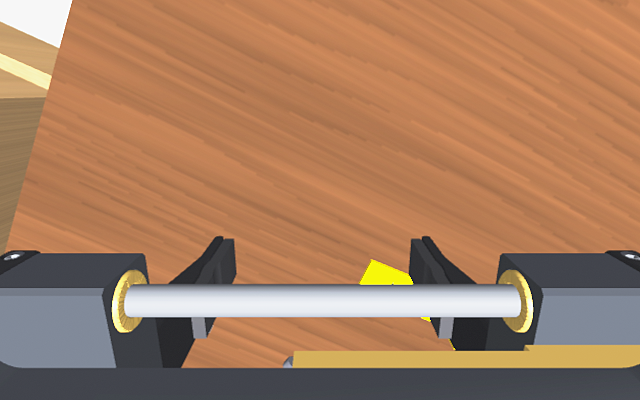

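```bash
cat >> h.py <<'E'
def tool(s=None):
    s=s or robot.observe(); return np.array(s['tcp_pos']),R.from_quat(s['tcp_rot'])
def plan(xyz,yaw):
    """yaw: world heading (deg) of tool y; picks nearest half-turn"""
    s=robot.observe();P,Q=tool(s);M=Q.as_matrix()
    cur=np.degrees(np.arctan2(M[1,1],M[0,1])); d=(yaw-cur+90)%180-90
    t=M.T@(np.array(xyz)-P); turn=-np.radians(d)
    print('P',P.round(4),'heading y',cur.round(2),'toolx',M[:,0].round(4),'q6',s['qpos'][5].round(3))
    print('TRANS',t.round(4),'TURN',turn.round(4),'rows>=',max(np.linalg.norm(t)/.05,abs(turn)/.15),'F',s['wrist_force'].round(2),'open',round(s['opening'],4),'t',s['t'])
E
python3 - <<'E'
from h import *
p=pickle.load(open('pics/w0.png.pkl','rb'))
P,Q=tool();Rm=cv2.Rodrigues(np.array(p['rvec'],float))[0];t=np.array(p['tvec'],float).ravel()
print('cam in tool',Q.as_matrix().T@(-Rm.T@t-P)); print('cam axes in tool(cols)',(Q.as_matrix().T@Rm.T).round(3)); print(Q.as_matrix().round(3)); print(p['mtx'])
plan([.45,-.297,.25],0)
E
```

```text
cam in tool [-0.14104915  0.00042597 -0.07934398]
cam axes in tool(cols) [[ 0.    -0.29   0.957]
 [ 1.     0.001 -0.   ]
 [-0.001  0.957  0.29 ]]
[[-0.    -0.447  0.894]
 [ 0.     0.894  0.447]
 [-1.     0.     0.   ]]
[[357.07529024   0.         322.08529192]
 [  0.         357.07529024 197.68899743]
 [  0.           0.           1.        ]]
P [ 0.2796 -0.5589  0.2446] heading y 116.57 toolx [-0.  0. -1.] q6 -0.259
TRANS [-0.0054  0.158   0.2696] TURN -1.107 rows>= 7.3799082221110375 F [-0.58  1.42 -0.33] open 0.0875 t 0.85
```

Run:
```python
from h import *
plan([.5,-.36,.23],-2)
```

```text
P [ 0.2796 -0.5589  0.2446] heading y 116.57 toolx [-0.  0. -1.] q6 -0.259
TRANS [0.0146 0.0793 0.2861] TURN -1.0721 rows>= 7.14719765517846 F [-0.58  1.42 -0.33] open 0.0875 t 0.85
```

Call:
move_arm:
  increments:
    - {"translation": [0.002,0.01,0.036],"turn": -0.134,"claw": 1}
    - {"translation": [0.004,0.02,0.072],"turn": -0.268,"claw": 1}
    - {"translation": [0.005,0.03,0.107],"turn": -0.402,"claw": 1}
    - {"translation": [0.007,0.04,0.143],"turn": -0.536,"claw": 1}
    - {"translation": [0.009,0.05,0.179],"turn": -0.67,"claw": 1}
    - {"translation": [0.011,0.06,0.215],"turn": -0.804,"claw": 1}
    - {"translation": [0.013,0.07,0.25],"turn": -0.938,"claw": 1}
    - {"translation": [0.015,0.079,0.286],"turn": -1.072,"claw": 1}
    - {"translation": [0.015,0.079,0.286],"turn": -1.072,"claw": 1}
    - {"translation": [0.015,0.079,0.286],"turn": -1.072,"claw": 1}

```text
t: 1.85
tcp_pos: [0.5005, -0.3597, 0.2294]
tcp_rot: [-0.491, 0.509, 0.491, 0.508]
wrist_force: [-0.5, -0.8, 0.7]
opening: 0.0869
```

Run:
```python
from h import *
p=snap('wrist','w1.png'); plan([.45,-.297,.25],-2)
```

```text
P [ 0.4999 -0.3603  0.2295] heading y 177.97 toolx [-4.e-04  0.e+00 -1.e+00] q6 0.327
TRANS [-0.0205  0.0521  0.0615] TURN -0.0006 rows>= 1.663731711877026 F [-0.58 -0.97  0.21] open 0.0869 t 1.9
```

View pics/w1.png

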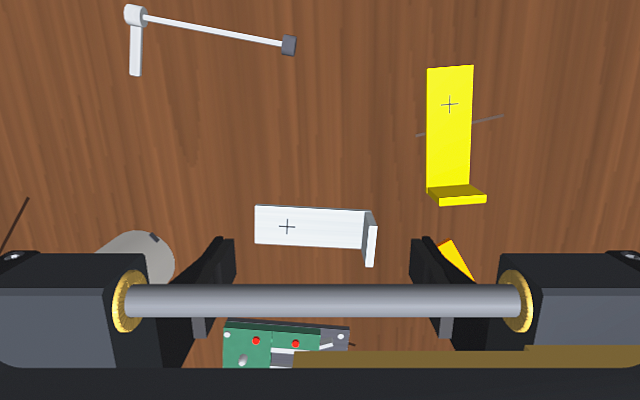

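Run:
```python
import cv2
a=cv2.imread('pics/w1.png');cv2.imwrite('pics/w1c.png',cv2.resize(a[190:285,240:390],None,fx=5,fy=5,interpolation=cv2.INTER_CUBIC))
```

```text
(no output)
```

View pics/w1c.png

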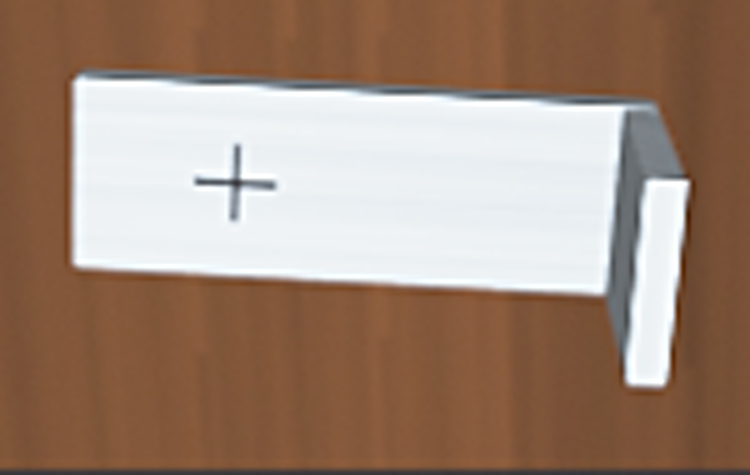

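```bash
cat >> h.py <<'E'
from scipy.optimize import least_squares
def fit(obs,x0,z=None):
    """obs: list of (pic, uv Nx2, local Nx3); fit x,y,yaw(,z)"""
    def w(q,L):
        c,s=np.cos(q[2]),np.sin(q[2]);L=np.array(L)/1000.
        return np.c_[q[0]+c*L[:,0]-s*L[:,1],q[1]+s*L[:,0]+c*L[:,1],L[:,2]+(q[3] if z is None else z)]
    f=lambda q:np.concatenate([(proj(p,w(q,L))-np.array(uv)).ravel() for p,uv,L in obs])
    r=least_squares(f,list(x0)+([0] if z is None else []))
    print('fit',r.x.round(4),'yaw deg',np.degrees(r.x[2]).round(2),'res px',r.fun.round(1)); return r.x
E
python3 - <<'E'
from h import *
p=pickle.load(open('pics/w1.png.pkl','rb'))
uv=np.array([(78,76),(75,265),(622,104),(605,293),(645,180),(688,180),(627,385),(665,385)])/5+[240-.4,190-.4]
L=[(62.5,-22,8),(62.5,22,8),(-54.5,-22,8),(-54.5,22,8),(-54.5,-22,50),(-62.5,-22,50),(-54.5,22,50),(-62.5,22,50)]
fit([(p,uv,L)],[.51,-.3,0]); q=fit([(p,uv,L)],[.51,-.3,0],z=0)
c,s=np.cos(q[2]),np.sin(q[2]); print('leg',q[0]-.0585*c,q[1]-.0585*s)
plan([q[0]-.0585*c,q[1]-.0585*s,.12],np.degrees(q[2]))
E
```

```text
fit [ 0.5135 -0.2958 -0.092  -0.0006] yaw deg -5.27 res px [-0.2  0.   0.2  0.1  0.1  0.5 -0.2  0.2  0.3 -0.5  0.  -0.  -0.3 -0.3
  0.1  0.1]
fit [ 0.5136 -0.2961 -0.0918] yaw deg -5.26 res px [-0.4 -0.   0.1  0.1  0.1  0.5 -0.2  0.2  0.4 -0.5  0.1 -0.1 -0.3 -0.2
  0.1  0.2]
leg 0.4553232018726547 -0.2907017385504684
P [ 0.4999 -0.3603  0.2295] heading y 177.97 toolx [-4.e-04  0.e+00 -1.e+00] q6 0.327
TRANS [0.1095 0.047  0.068 ] TURN 0.0564 rows>= 2.743678665821739 F [-0.58 -0.97  0.21] open 0.0869 t 1.9
```

Call:
move_arm:
  increments:
    - {"translation": [0.03,0.016,0.023],"turn": 0.02,"claw": 0.6}
    - {"translation": [0.06,0.031,0.046],"turn": 0.04,"claw": 0.6}
    - {"translation": [0.09,0.047,0.068],"turn": 0.056,"claw": 0.6}
    - {"translation": [0.11,0.047,0.068],"turn": 0.056,"claw": 0.6}
    - {"translation": [0.14,0.047,0.068],"turn": 0.056,"claw": 0.6}
    - {"translation": [0.165,0.047,0.068],"turn": 0.056,"claw": 0.6}
    - {"translation": [0.18,0.047,0.068],"turn": 0.056,"claw": 0.6}
    - {"translation": [0.1865,0.047,0.068],"turn": 0.056,"claw": 0.6}
    - {"translation": [0.1865,0.047,0.068],"turn": 0.056,"claw": 0.6}

```text
t: 2.8
tcp_pos: [0.4544, -0.2913, 0.0426]
tcp_rot: [-0.476, 0.523, 0.477, 0.522]
wrist_force: [0.0, -0.1, -1.1]
opening: 0.0522
```

Run:
```python
from h import *
plan([.4553,-.2907,.043],-5.26); snap('wrist','w2.png')
```

```text
P [ 0.4544 -0.2913  0.0426] heading y 174.66 toolx [-1.8e-03  3.0e-04 -1.0e+00] q6 0.176
TRANS [-0.0004 -0.0008  0.0007] TURN -0.0013 rows>= 0.023339757936261533 F [ 0.01 -0.06 -1.14] open 0.0522 t 2.8
```

View pics/w2.png

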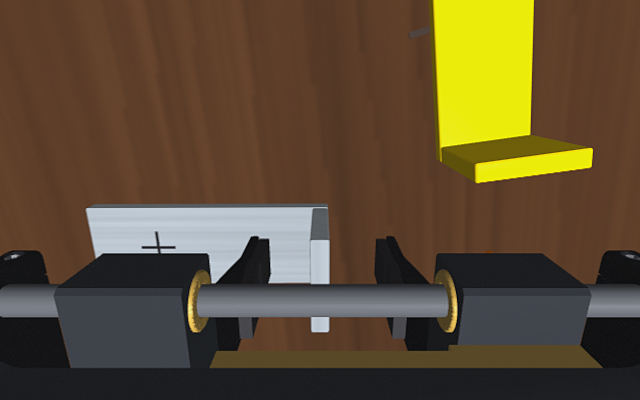

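The leg (columns 311–328) stands between the fingers, roughly centred. Closing on it.

Call:
move_arm:
  increments:
    - {"translation": [0,0,0],"turn": 0,"claw": 0.3}
    - {"translation": [0,0,0],"turn": 0,"claw": 0.0}
    - {"translation": [0,0,0],"turn": 0,"claw": 0}
    - {"translation": [0,0,0],"turn": 0,"claw": 0}
    - {"translation": [0,0,0],"turn": 0,"claw": 0}
    - {"translation": [0,0,0],"turn": 0,"claw": 0}
    - {"translation": [0,0,0],"turn": 0,"claw": 0}
  squeeze: 40

```text
t: 3.55
tcp_pos: [0.4552, -0.2914, 0.0434]
tcp_rot: [-0.476, 0.523, 0.476, 0.522]
wrist_force: [-0.6, 0.6, -0.6]
opening: 0.0079
```

Run:
```python
from h import *
plan([.42,-.1,.2],5.5)
```

```text
P [ 0.4552 -0.2914  0.0434] heading y 174.71 toolx [ 0.e+00 -3.e-04 -1.e+00] q6 0.176
TRANS [-0.1566  0.0527  0.1873] TURN -0.1884 rows>= 4.995196016647079 F [-0.63  0.63 -0.65] open 0.0079 t 3.55
```

Run:
```python
from h import *
plan([.56,.15,.24],5.5)
```

```text
P [ 0.4552 -0.2914  0.0434] heading y 174.71 toolx [ 0.e+00 -3.e-04 -1.e+00] q6 0.176
TRANS [-0.1967 -0.0636  0.4491] TURN -0.1884 rows>= 9.887820972634405 F [-0.63  0.63 -0.65] open 0.0079 t 3.55
```

Call:
move_arm:
  increments:
    - {"translation": [-0.02,0,0],"turn": 0,"claw": 0}
    - {"translation": [-0.05,0,0],"turn": 0,"claw": 0}
    - {"translation": [-0.09,0,0],"turn": 0,"claw": 0}

```text
t: 3.85
tcp_pos: [0.4534, -0.2906, 0.1322]
tcp_rot: [-0.474, 0.524, 0.478, 0.522]
wrist_force: [0.3, -0.3, -1.8]
opening: 0.0076
```

Run:
```python
from h import *
plan([.56,.15,.24],5.5)
```

```text
P [ 0.4534 -0.2906  0.1322] heading y 174.68 toolx [-0.0059  0.002  -1.    ] q6 0.176
TRANS [-0.1075 -0.0646  0.4488] TURN -0.1889 rows>= 9.319142800502233 F [ 0.27 -0.3  -1.83] open 0.0076 t 3.85
```

Call:
move_arm:
  increments:
    - {"translation": [-0.025,-0.006,0.04],"turn": -0.02,"claw": 0}
    - {"translation": [-0.05,-0.013,0.085],"turn": -0.04,"claw": 0}
    - {"translation": [-0.075,-0.02,0.13],"turn": -0.06,"claw": 0}
    - {"translation": [-0.1,-0.026,0.175],"turn": -0.08,"claw": 0}
    - {"translation": [-0.107,-0.032,0.22],"turn": -0.1,"claw": 0}
    - {"translation": [-0.107,-0.038,0.265],"turn": -0.12,"claw": 0}
    - {"translation": [-0.107,-0.045,0.31],"turn": -0.14,"claw": 0}
    - {"translation": [-0.107,-0.051,0.355],"turn": -0.16,"claw": 0}
    - {"translation": [-0.107,-0.058,0.4],"turn": -0.18,"claw": 0}
    - {"translation": [-0.107,-0.065,0.44],"turn": -0.189,"claw": 0}
    - {"translation": [-0.107,-0.065,0.449],"turn": -0.189,"claw": 0}
    - {"translation": [-0.107,-0.065,0.449],"turn": -0.189,"claw": 0}

```text
t: 5.05
tcp_pos: [0.5599, 0.1515, 0.2383]
tcp_rot: [-0.522, 0.476, 0.526, 0.473]
wrist_force: [-0.5, -0.9, -2.0]
opening: 0.0078
```

Run:
```python
from h import *
p=snap('wrist','w3.png'); plan([.56,.15,.24],5.5)
```

```text
P [0.5597 0.1502 0.2385] heading y -174.45 toolx [-0.0082  0.001  -1.    ] q6 -0.44
TRANS [-0.0015 -0.0002 -0.0002] TURN 0.0008 rows>= 0.031106703360279802 F [-0.39 -0.93 -1.38] open 0.0077 t 5.1
```

View pics/w3.png

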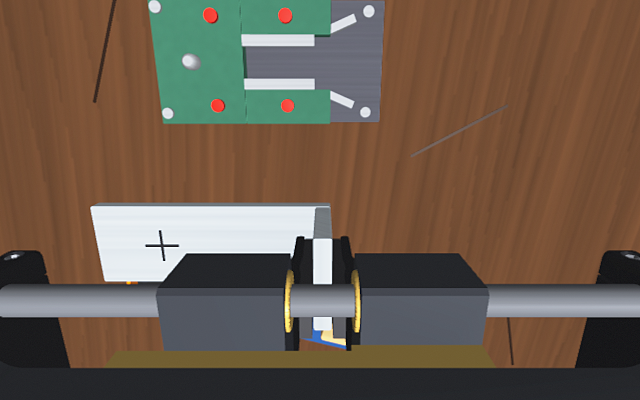

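Run:
```python
import cv2
a=cv2.imread('pics/w3.png');cv2.imwrite('pics/w3c.png',cv2.resize(a[0:130,140:390],None,fx=3.2,fy=3.2,interpolation=cv2.INTER_CUBIC))
```

```text
(no output)
```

View pics/w3c.png

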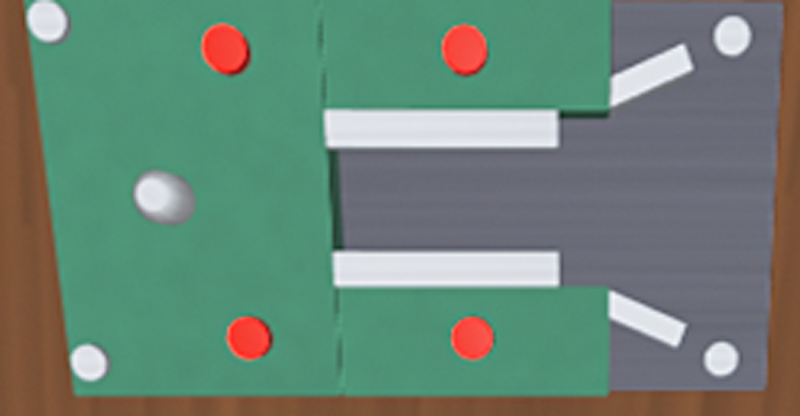

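Run:
```python
from h import *
p=pickle.load(open('pics/w3.png.pkl','rb'))
uv=np.array([(463,47),(473,337),(224,47),(248,337),(608,394),(75,394),(609,107),(608,288),(156,194),(783,3),(766,388)])/3.2+[140-.34,-.34]
L=[(-30,-38,36),(-30,38,36),(35,-38,36),(35,38,36),(-70,55,30),(90,55,30),(-70,-23.5,30),(-70,23.5,30),(55,0,46),(-120,-55,12),(-120,55,12)]
fit([(p,uv,L)],[.62,.05,0]); q=fit([(p,uv,L)],[.62,.05,.1],z=0); np.save('jig.npy',q)
P,Q=tool();
# held bracket: visible top flat corners
```

```text
fit [ 0.6311  0.0548  0.0977 -0.001 ] yaw deg 5.6 res px [ 0.4  0.4 -0.3 -0.1  0.3  0.2  0.2 -0.2  0.1  0.1  0.1 -0.   0.4  0.9
  0.3 -1.  -0.8  0.1 -0.1 -0.8 -0.4  0.4]
fit [0.631  0.0548 0.0977] yaw deg 5.6 res px [ 0.4  0.3 -0.3 -0.   0.1  0.1  0.  -0.1  0.2  0.2 -0.2  0.1  0.5  0.8
  0.4 -0.9 -1.1  0.1  0.2 -1.  -0.2  0.5]
```

Run:
```python
import cv2
a=cv2.imread('pics/w3.png');cv2.imwrite('pics/w3d.png',cv2.resize(a[190:350,80:350],None,fx=2.9,fy=2.9,interpolation=cv2.INTER_CUBIC))
```

```text
(no output)
```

View pics/w3d.png

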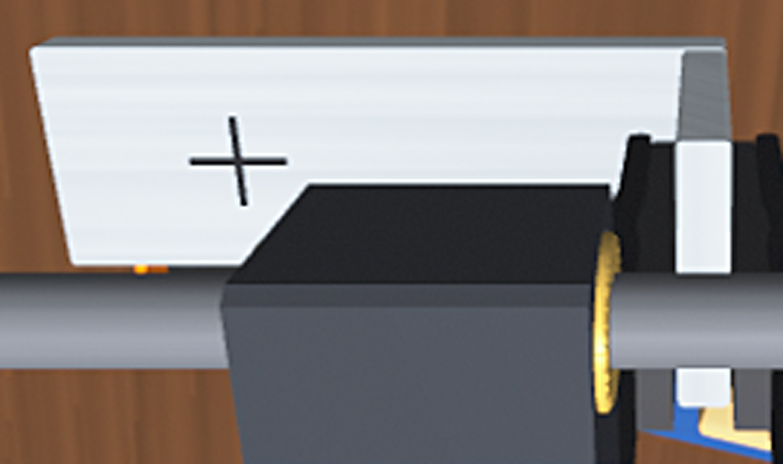

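Run:
```python
from h import *
p=pickle.load(open('pics/w3.png.pkl','rb'))
uv=np.array([(32,47),(72,264),(682,49),(676,141),(730,141),(678,405),(729,405)])/2.9+[80-.33,190-.33]
L=[(62.5,-22,8),(62.5,22,8),(-54.5,-22,8),(-54.5,-22,50),(-62.5,-22,50),(-54.5,22,50),(-62.5,22,50)]
q=fit([(p,uv,L)],[.62,.15,.1])
P,Q=tool();M=Q.as_matrix()
b=np.array([q[0],q[1],q[3]]);print('bracket-origin rel tool',M.T@(b-P),'yaw off',np.degrees(q[2]-np.arctan2(-M[1,1],-M[0,1])))
print('pitch toolx',M[:,0])
```

```text
fit [0.6181 0.1586 0.0941 0.1931] yaw deg 5.39 res px [-0.4  0.   0.3  0.1 -0.6 -0.1  0.1  0.2  0.8  0.2 -0.3 -0.2 -0.1 -0.2]
bracket-origin rel tool [ 0.04494139 -0.05927416  0.00265951] yaw off -0.15932967021449732
pitch toolx [-8.23717461e-03  9.72933757e-04 -9.99965601e-01]
```

```bash
cat >> h.py <<'E'
def jig(x,y,z):
    q=np.load('jig.npy');c,s=np.cos(q[2]),np.sin(q[2]);x/=1000;y/=1000
    return [q[0]+c*x-s*y,q[1]+s*x+c*y,z/1000]
E
python3 - <<'E'
from h import *
plan(jig(-231.5,-2.5,110),5.6)
plan(jig(-231.5,-2.5,43.5+12+1.5),5.6)
E
```

```text
P [0.5597 0.1502 0.2385] heading y -174.45 toolx [-0.0082  0.001  -1.    ] q6 -0.44
TRANS [ 0.1297  0.1687 -0.1048] TURN -0.0009 rows>= 4.743638004299964 F [-0.39 -0.93 -1.38] open 0.0077 t 5.1
P [0.5597 0.1502 0.2385] heading y -174.45 toolx [-0.0082  0.001  -1.    ] q6 -0.44
TRANS [ 0.1827  0.1683 -0.1049] TURN -0.0009 rows>= 5.39198876275544 F [-0.39 -0.93 -1.38] open 0.0077 t 5.1
```

Call:
move_arm:
  increments:
    - {"translation": [0,0.03,-0.02],"turn": 0,"claw": 0}
    - {"translation": [0,0.07,-0.045],"turn": 0,"claw": 0}
    - {"translation": [0,0.11,-0.07],"turn": 0,"claw": 0}
    - {"translation": [0.0,0.145,-0.09],"turn": 0,"claw": 0}
    - {"translation": [0.0,0.169,-0.105],"turn": 0,"claw": 0}
    - {"translation": [0,0.169,-0.105],"turn": 0,"claw": 0}
    - {"translation": [0.03,0.169,-0.105],"turn": 0,"claw": 0}
    - {"translation": [0.07,0.169,-0.105],"turn": 0,"claw": 0}
    - {"translation": [0.11,0.169,-0.105],"turn": 0,"claw": 0}

```text
t: 6.0
tcp_pos: [0.4012, 0.0288, 0.1294]
tcp_rot: [-0.521, 0.476, 0.525, 0.475]
wrist_force: [0.6, 0.5, -2.2]
opening: 0.0078
```

Run:
```python
from h import *
plan(jig(-231.5,-2.5,110),5.6)
```

```text
P [0.4012 0.0288 0.1294] heading y -174.55 toolx [-0.0049  0.0026 -1.    ] q6 -0.377
TRANS [0.0194 0.0002 0.0009] TURN -0.0026 rows>= 0.38825556124053834 F [ 0.64  0.51 -2.17] open 0.0078 t 6.0
```

Call:
move_arm:
  increments:
    - {"translation": [0.02,0,0.001],"turn": -0.0026,"claw": 0}
    - {"translation": [0.045,0,0.001],"turn": -0.0026,"claw": 0}

```text
t: 6.2
tcp_pos: [0.4012, 0.0292, 0.0837]
tcp_rot: [-0.522, 0.475, 0.525, 0.475]
wrist_force: [0.7, -0.4, -1.7]
opening: 0.0075
```

Run:
```python
from h import *
plan(jig(-231.5,-2.5,43.5+12+1.8),5.6)
```

```text
P [0.4012 0.0292 0.0837] heading y -174.46 toolx [-0.0039  0.0026 -1.    ] q6 -0.376
TRANS [0.0264 0.0002 0.0005] TURN -0.0011 rows>= 0.5283447570441577 F [ 0.75 -0.42 -1.67] open 0.0075 t 6.2
```

Call:
move_arm:
  increments:
    - {"translation": [0.015,0,0.0005],"turn": -0.001,"claw": 0}
    - {"translation": [0.0245,0,0.0005],"turn": -0.001,"claw": 0}
    - {"translation": [0.0264,0,0.0005],"turn": -0.001,"claw": 0}
    - {"translation": [0.0264,0,0.0005],"turn": -0.001,"claw": 0}
    - {"translation": [0.0264,0,0.0005],"turn": -0.001,"claw": 0}

```text
t: 6.7
tcp_pos: [0.4018, 0.03, 0.0581]
tcp_rot: [-0.522, 0.475, 0.525, 0.475]
wrist_force: [-0.1, 0.1, -2.0]
opening: 0.0081
```

Run:
```python
from h import *
p=snap('wrist','w4.png')
plan(jig(-231.5,-2.5,43.5+12+1.8),5.6)
```

```text
P [0.4018 0.03   0.0581] heading y -174.4 toolx [-0.0019  0.0035 -1.    ] q6 -0.375
TRANS [ 0.0008  0.0009 -0.0002] TURN -0.0 rows>= 0.024691674378481628 F [-0.44  0.03 -1.92] open 0.0078 t 6.75
```

View pics/w4.png

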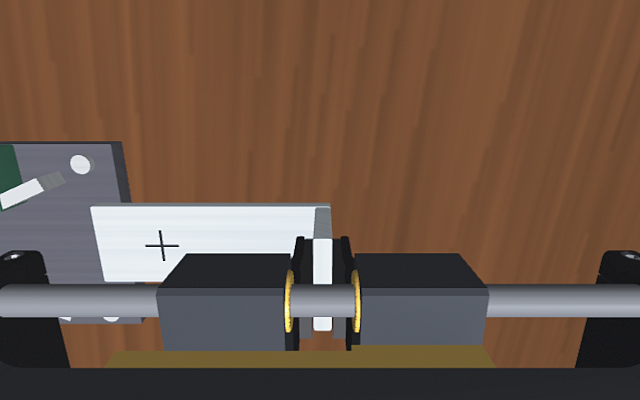

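Call:
move_arm:
  increments:
    - {"translation": [0.0017,-0.01,0],"turn": 0,"claw": 0}
    - {"translation": [0.0017,-0.02,0],"turn": 0,"claw": 0}
    - {"translation": [0.0017,-0.03,0],"turn": 0,"claw": 0}
    - {"translation": [0.0017,-0.038,0],"turn": 0,"claw": 0}
    - {"translation": [0.0017,-0.045,0],"turn": 0,"claw": 0}
    - {"translation": [0.0017,-0.05,0],"turn": 0,"claw": 0}
    - {"translation": [0.0017,-0.05,0],"turn": 0,"claw": 0}
    - {"translation": [0.0017,-0.05,0],"turn": 0,"claw": 0}

```text
t: 7.55
tcp_pos: [0.4518, 0.035, 0.0563]
tcp_rot: [-0.523, 0.474, 0.525, 0.476]
wrist_force: [0.0, 0.7, -1.1]
opening: 0.0077
```

Run:
```python
from h import *
p=snap('wrist','w5.png')
plan(jig(-231.5+50,-2.5,43.5+12+1),5.6)
```

```text
P [0.4517 0.035  0.0564] heading y -174.39 toolx [-0.0012  0.0038 -1.    ] q6 -0.331
TRANS [-0.0001  0.0011 -0.0003] TURN 0.0002 rows>= 0.022673736754964206 F [ 0.59  0.48 -1.51] open 0.0081 t 7.6
```

View pics/w5.png

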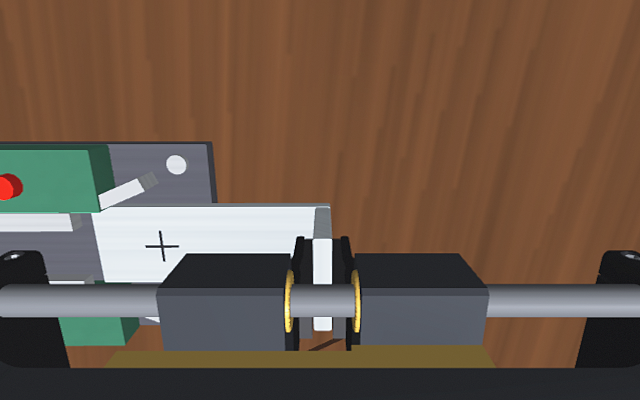

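Call:
move_arm:
  increments:
    - {"translation": [0,-0.007,0],"turn": 0,"claw": 0}
    - {"translation": [0,-0.014,0],"turn": 0,"claw": 0}
    - {"translation": [0,-0.021,0],"turn": 0,"claw": 0}
    - {"translation": [0,-0.028,0],"turn": 0,"claw": 0}
    - {"translation": [0,-0.035,0],"turn": 0,"claw": 0}
    - {"translation": [0,-0.042,0],"turn": 0,"claw": 0}
    - {"translation": [0,-0.05,0],"turn": 0,"claw": 0}
    - {"translation": [0,-0.05,0],"turn": 0,"claw": 0}
    - {"translation": [0,-0.05,0],"turn": 0,"claw": 0}

```text
t: 8.5
tcp_pos: [0.5025, 0.0401, 0.0565]
tcp_rot: [-0.523, 0.474, 0.525, 0.476]
wrist_force: [1.8, 0.2, -1.1]
opening: 0.0077
```

Run:
```python
from h import *
p=snap('wrist','w6.png')
plan(jig(-111.4,-2.5,43.5+12+1),5.6)
```

```text
P [0.5023 0.0401 0.0566] heading y -174.38 toolx [ 7.0e-04  4.3e-03 -1.0e+00] q6 -0.297
TRANS [ 0.0001 -0.0182 -0.0004] TURN 0.0004 rows>= 0.36313456530279825 F [ 0.34  1.37 -1.71] open 0.0077 t 8.55
```

View pics/w6.png

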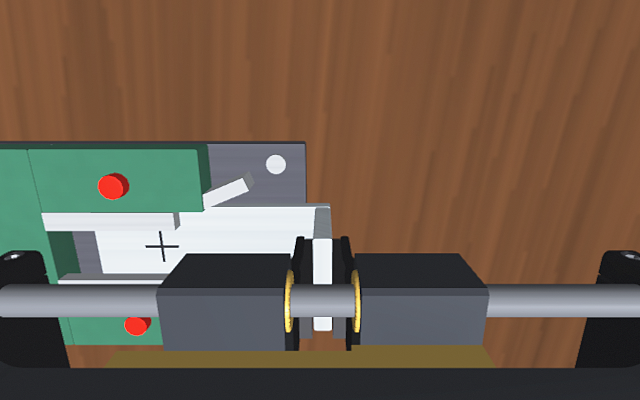

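Call:
move_arm:
  increments:
    - {"translation": [0,-0.005,0],"turn": 0,"claw": 0}
    - {"translation": [0,-0.01,0],"turn": 0,"claw": 0}
    - {"translation": [0,-0.014,0],"turn": 0,"claw": 0}
    - {"translation": [0,-0.016,0],"turn": 0,"claw": 0}
    - {"translation": [0,-0.018,0],"turn": 0,"claw": 0}
    - {"translation": [0,-0.019,0],"turn": 0,"claw": 0}
    - {"translation": [0,-0.02,0],"turn": 0,"claw": 0}
    - {"translation": [0,-0.02,0],"turn": 0,"claw": 0}

```text
t: 9.35
tcp_pos: [0.5207, 0.0419, 0.0564]
tcp_rot: [-0.522, 0.475, 0.525, 0.475]
wrist_force: [-5.0, 3.8, 1.1]
opening: 0.0077
```

Run:
```python
from h import *
p=snap('wrist','w7.png')
plan(jig(-111.4,-2.5,43.5+12+1),5.6)
```

```text
P [0.5207 0.0419 0.0564] heading y -174.4 toolx [-0.0025  0.0038 -1.    ] q6 -0.285
TRANS [-0.0001  0.0003 -0.0004] TURN -0.0001 rows>= 0.010422575639156266 F [-6.32  4.36  0.87] open 0.0075 t 9.4
```

View pics/w7.png

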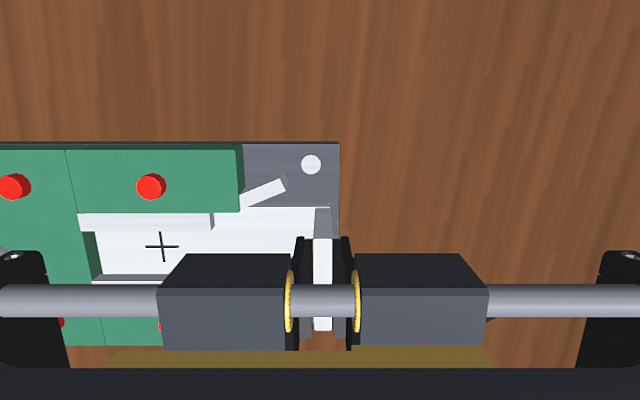

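Call:
move_arm:
  increments:
    - {"translation": [0.0007,-0.0015,0],"turn": 0,"claw": 0}
    - {"translation": [0.001,-0.002,0],"turn": 0,"claw": 0}
    - {"translation": [0.001,-0.002,0],"turn": 0,"claw": 0}
    - {"translation": [0.001,-0.002,0],"turn": 0,"claw": 0}

```text
t: 9.8
tcp_pos: [0.5207, 0.0419, 0.0555]
tcp_rot: [-0.521, 0.476, 0.526, 0.474]
wrist_force: [-8.2, 4.9, 3.3]
opening: 0.0077
```

Run:
```python
from h import *
plan(jig(-111.4,-2.5,43.5+12+1),5.6)
```

```text
P [0.5207 0.0419 0.0555] heading y -174.43 toolx [-0.0062  0.0033 -1.    ] q6 -0.284
TRANS [-0.001   0.0003 -0.0004] TURN -0.0005 rows>= 0.022012035042517263 F [-8.15  4.91  3.29] open 0.0077 t 9.8
```

Call:
move_arm:
  increments:
    - {"translation": [0,0,0],"turn": 0,"claw": 0.12}
    - {"translation": [0,0,0],"turn": 0,"claw": 0.2}
    - {"translation": [0,0,0],"turn": 0,"claw": 0.22}
    - {"translation": [0,0,0],"turn": 0,"claw": 0.22}

```text
t: 10.2
tcp_pos: [0.5213, 0.0418, 0.0557]
tcp_rot: [-0.522, 0.475, 0.526, 0.475]
wrist_force: [0.3, 0.2, -0.3]
opening: 0.018
```

Run:
```python
from h import *
plan(jig(-111.4,-2.5,160),5.6); snap('wrist','w8.png')
```

```text
P [0.5213 0.0418 0.0557] heading y -174.43 toolx [-0.0051  0.0033 -1.    ] q6 -0.284
TRANS [-1.042e-01  1.400e-03  1.000e-04] TURN -0.0005 rows>= 2.0851005983009823 F [ 0.34  0.16 -0.34] open 0.018 t 10.2
```

View pics/w8.png

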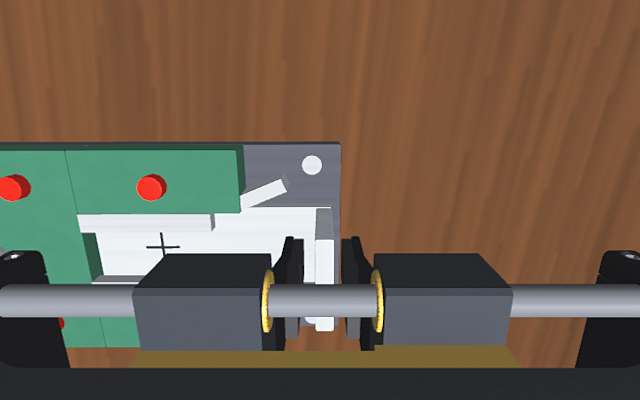

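Call:
move_arm:
  increments:
    - {"translation": [-0.01,0,0],"turn": 0,"claw": 0.22}
    - {"translation": [-0.03,0,0],"turn": 0,"claw": 0.22}
    - {"translation": [-0.06,0,0],"turn": 0,"claw": 0.4}
    - {"translation": [-0.1,0,0],"turn": 0,"claw": 0.6}
    - {"translation": [-0.14,0,0],"turn": 0,"claw": 0.6}
    - {"translation": [-0.18,0,0],"turn": 0,"claw": 0.6}
    - {"translation": [-0.18,0,0],"turn": 0,"claw": 0.6}
    - {"translation": [-0.18,0,0],"turn": 0,"claw": 0.6}

```text
t: 11.05
tcp_pos: [0.5224, 0.0413, 0.2374]
tcp_rot: [-0.522, 0.474, 0.525, 0.476]
wrist_force: [-0.7, -0.6, -0.9]
opening: 0.0507
```

Run:
```python
from h import *
plan([.58,.29,.24],81);snap('wrist','w9.png')
```

```text
P [0.5224 0.0413 0.2374] heading y -174.45 toolx [-0.0022  0.0049 -1.    ] q6 -0.286
TRANS [-0.0015 -0.0814  0.242 ] TURN -1.3168 rows>= 8.778978005097532 F [-0.74 -0.63 -0.87] open 0.0507 t 11.05
```

View pics/w9.png

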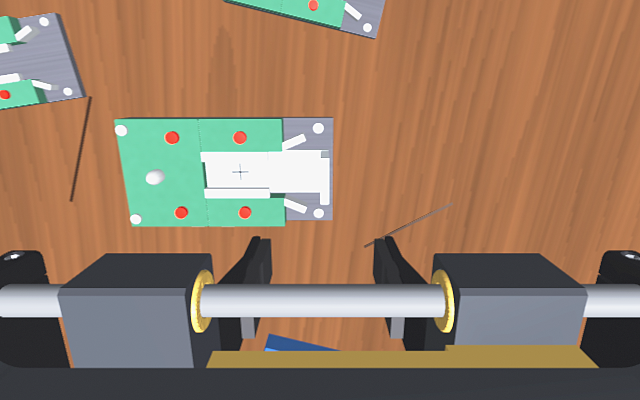

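Run:
```python
from h import *
plan([.45,.31,.24],81)
a=cv2.imread('pics/w9.png');cv2.imwrite('pics/w9c.png',cv2.resize(a[105:240,100:350],None,fx=3.2,fy=3.2,interpolation=cv2.INTER_CUBIC))
```

```text
P [0.5217 0.0411 0.2359] heading y -174.45 toolx [-0.0053  0.0039 -1.    ] q6 -0.286
TRANS [-0.0027  0.0454  0.2746] TURN -1.3169 rows>= 8.779477641464643 F [ 0.5   0.04 -0.14] open 0.0514 t 11.1
```

View pics/w9c.png

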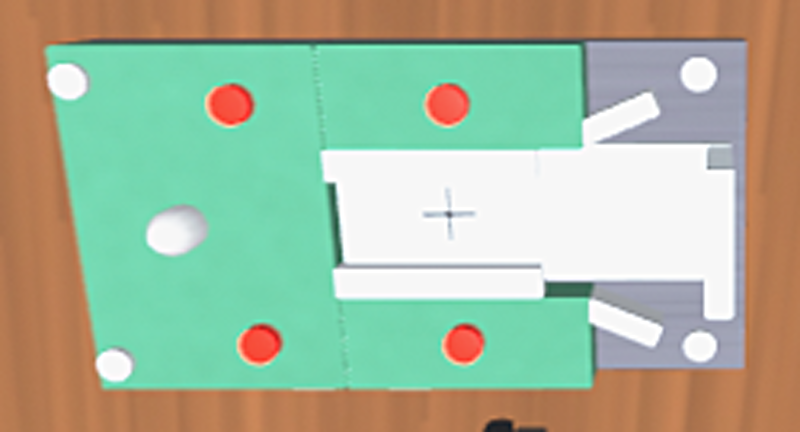

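Run:
```python
from h import *
p=pickle.load(open('pics/w9.png.pkl','rb'))
L=[(35,-38,36),(-30,-38,36),(35,38,36),(-30,38,36),(-70,-55,30),(-70,55,30),(90,55,30),(90,-55,30),(-120,-55,12),(-120,55,12)]
uv=np.array([(230,105),(447,104),(260,343),(463,343),(583,45),(592,387),(103,388),(46,46),(745,41),(743,368)])/3.2+[100-.34,105-.34]
fit([(p,uv,L)],[.62,.05,.1]); q=fit([(p,uv,L)],[.62,.05,.1],z=0)
p3=pickle.load(open('pics/w3.png.pkl','rb'))
c=np.load('jig.npy');print('old',c)
```

```text
fit [ 0.6308  0.0554  0.0973 -0.0017] yaw deg 5.57 res px [-0.1 -0.1 -0.   0.2 -0.3  0.4  0.   0.4 -0.6 -0.   0.   0.1  0.4 -0.3
  0.3 -0.4  0.3 -0.2  0.  -0. ]
fit [0.6304 0.0551 0.0974] yaw deg 5.58 res px [-0.4 -0.3  0.   0.1 -0.5  0.7  0.1  0.7 -0.4 -0.2  0.3  0.3 -0.   0.
 -0.3 -0.6  0.8 -0.5  0.5  0.2]
old [0.63101221 0.05483596 0.09774939]
```

Call:
move_arm:
  increments:
    - {"translation": [-0.003,0.005,0.03],"turn": -0.14,"claw": 0.6}
    - {"translation": [-0.003,0.01,0.06],"turn": -0.28,"claw": 0.6}
    - {"translation": [-0.003,0.015,0.09],"turn": -0.42,"claw": 0.6}
    - {"translation": [-0.003,0.02,0.12],"turn": -0.56,"claw": 0.6}
    - {"translation": [-0.003,0.025,0.15],"turn": -0.7,"claw": 0.6}
    - {"translation": [-0.003,0.03,0.18],"turn": -0.84,"claw": 0.6}
    - {"translation": [-0.003,0.035,0.21],"turn": -0.98,"claw": 0.6}
    - {"translation": [-0.003,0.04,0.24],"turn": -1.12,"claw": 0.6}
    - {"translation": [-0.003,0.045,0.265],"turn": -1.25,"claw": 0.6}
    - {"translation": [-0.003,0.045,0.275],"turn": -1.317,"claw": 0.6}
    - {"translation": [-0.003,0.045,0.275],"turn": -1.317,"claw": 0.6}
    - {"translation": [-0.003,0.045,0.275],"turn": -1.317,"claw": 0.6}

```text
t: 12.3
tcp_pos: [0.4499, 0.3099, 0.2391]
tcp_rot: [-0.702, 0.056, 0.707, 0.056]
wrist_force: [-0.2, -0.2, -0.5]
opening: 0.052
```

Run:
```python
from h import *
plan([.45,.31,.24],81);snap('wrist','w10.png')
```

```text
P [0.4499 0.3099 0.2391] heading y -99.08 toolx [-0.0072  0.0017 -1.    ] q6 0.519
TRANS [-0.0009 -0.0002 -0.0001] TURN -0.0013 rows>= 0.01882339418558551 F [-0.19 -0.24 -0.5 ] open 0.052 t 12.3
```

View pics/w10.png

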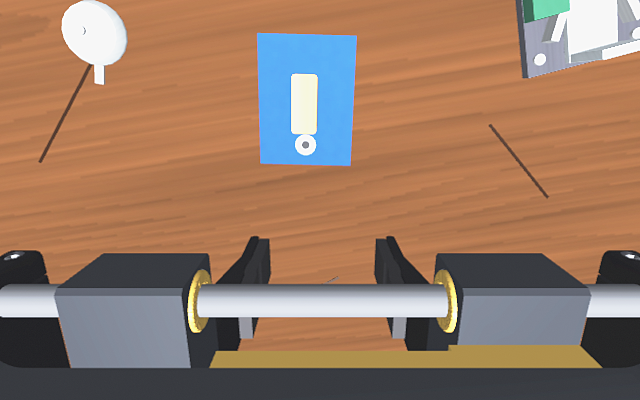

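Run:
```python
from h import *
a=cv2.imread('pics/w10.png');cv2.imwrite('pics/w10c.png',cv2.resize(a[25:175,235:385],None,fx=4,fy=4,interpolation=cv2.INTER_CUBIC))
```

```text
(no output)
```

View pics/w10c.png

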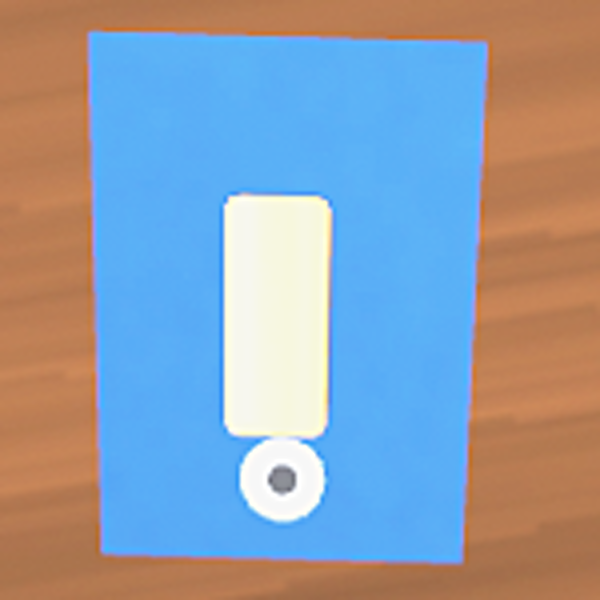

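Run:
```python
from h import *
p=pickle.load(open('pics/w10.png.pkl','rb'))
L=[(60,45,26),(60,-45,26),(-60,45,26),(-60,-45,26),(25,11,66),(25,-11,66),(-25,11,66),(-25,-11,66)]
uv=np.array([(90,32),(488,43),(102,553),(463,563),(223,194),(332,194),(223,437),(328,437)])/4+[235-.375,25-.375]
q=fit([(p,uv,L)],[.51,.31,-.1]);q=fit([(p,uv,L)],[.51,.31,-.1],z=0);np.save('guide.npy',q)
plan([q[0],q[1],.053],np.degrees(q[2])+90)
```

```text
fit [ 0.5184  0.3153 -0.1832  0.0011] yaw deg -10.5 res px [-0.2 -0.2 -0.2 -0.2  0.2  0.2 -0.4 -0.   0.5 -0.4 -0.2  0.3  0.5 -0.2
 -0.4  0.5]
fit [ 0.5184  0.3153 -0.1832] yaw deg -10.5 res px [-0.   0.  -0.4  0.   0.4 -0.  -0.5 -0.2  0.5 -0.3 -0.2  0.4  0.5 -0.3
 -0.4  0.3]
P [0.4501 0.3096 0.2394] heading y -99.1 toolx [-0.0068  0.0021 -1.    ] q6 0.519
TRANS [ 0.1859 -0.0163 -0.0679] TURN 0.0244 rows>= 3.97174080744488 F [-0.69  0.65  0.67] open 0.0523 t 12.35
```

Call:
move_arm:
  increments:
    - {"translation": [0,-0.008,-0.034],"turn": 0.012,"claw": 0.6}
    - {"translation": [0,-0.016,-0.068],"turn": 0.024,"claw": 0.6}
    - {"translation": [0.03,-0.0163,-0.068],"turn": 0.0244,"claw": 0.6}
    - {"translation": [0.07,-0.0163,-0.068],"turn": 0.0244,"claw": 0.6}
    - {"translation": [0.11,-0.0163,-0.068],"turn": 0.0244,"claw": 0.6}

```text
t: 12.85
tcp_pos: [0.5196, 0.314, 0.1279]
tcp_rot: [-0.702, 0.065, 0.706, 0.067]
wrist_force: [-0.1, 1.2, -0.3]
opening: 0.0522
```

Run:
```python
from h import *
q=np.load('guide.npy');plan([q[0],q[1],.053],np.degrees(q[2])+90)
```

```text
P [0.5196 0.314  0.1279] heading y -100.67 toolx [-0.0062  0.0029 -1.    ] q6 0.583
TRANS [ 0.0749 -0.001   0.0009] TURN -0.0031 rows>= 1.4980676453887558 F [-0.14  1.2  -0.33] open 0.0522 t 12.85
```

Call:
move_arm:
  increments:
    - {"translation": [0.025,-0.001,0.001],"turn": -0.003,"claw": 0.6}
    - {"translation": [0.05,-0.001,0.001],"turn": -0.003,"claw": 0.6}

```text
t: 13.05
tcp_pos: [0.5183, 0.3135, 0.076]
tcp_rot: [-0.701, 0.065, 0.707, 0.066]
wrist_force: [-0.1, -0.8, -0.1]
opening: 0.0521
```

Run:
```python
from h import *
q=np.load('guide.npy');plan([q[0],q[1],.053],np.degrees(q[2])+90)
```

```text
P [0.5183 0.3135 0.076 ] heading y -100.65 toolx [-0.0077  0.0013 -1.    ] q6 0.583
TRANS [ 0.023  -0.0018  0.    ] TURN -0.0027 rows>= 0.46232072755099707 F [-0.13 -0.77 -0.11] open 0.0521 t 13.05
```

Call:
move_arm:
  increments:
    - {"translation": [0.012,-0.0018,0],"turn": -0.0027,"claw": 0.6}
    - {"translation": [0.02,-0.0018,0],"turn": -0.0027,"claw": 0.6}
    - {"translation": [0.023,-0.0018,0],"turn": -0.0027,"claw": 0.6}
    - {"translation": [0.023,-0.0018,0],"turn": -0.0027,"claw": 0.6}
    - {"translation": [0.023,-0.0018,0],"turn": -0.0027,"claw": 0.6}

```text
t: 13.55
tcp_pos: [0.5191, 0.3158, 0.0543]
tcp_rot: [-0.702, 0.064, 0.706, 0.065]
wrist_force: [0.7, -0.0, -0.3]
opening: 0.0522
```

Run:
```python
from h import *
q=np.load('guide.npy');plan([q[0],q[1],.053],np.degrees(q[2])+90);snap('wrist','w11.png')
```

```text
P [0.5191 0.3158 0.0543] heading y -100.49 toolx [-0.006   0.0029 -1.    ] q6 0.584
TRANS [0.0013 0.0006 0.0005] TURN 0.0001 rows>= 0.030518701302169327 F [ 0.71 -0.02 -0.28] open 0.0522 t 13.55
```

View pics/w11.png

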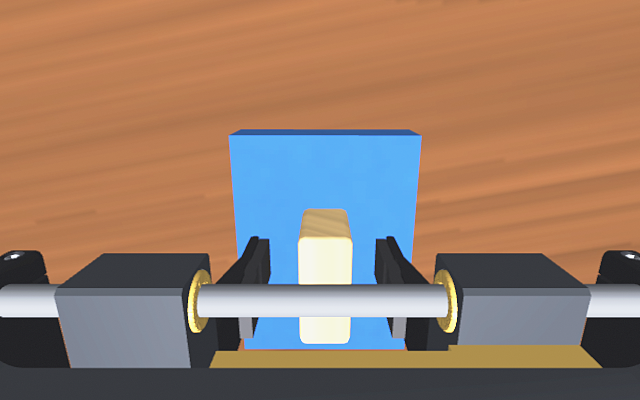

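The block (columns 299–352) is between the fingers with room on each side. Gripping.

Call:
move_arm:
  increments:
    - {"translation": [0.001,0.0005,0],"turn": 0,"claw": 0.3}
    - {"translation": [0.001,0.0005,0],"turn": 0,"claw": 0.1}
    - {"translation": [0.001,0.0005,0],"turn": 0,"claw": 0}
    - {"translation": [0.001,0.0005,0],"turn": 0,"claw": 0}
    - {"translation": [0.001,0.0005,0],"turn": 0,"claw": 0}
    - {"translation": [0.001,0.0005,0],"turn": 0,"claw": 0}
  squeeze: 50

```text
t: 14.2
tcp_pos: [0.5188, 0.3152, 0.0533]
tcp_rot: [-0.702, 0.064, 0.706, 0.065]
wrist_force: [-0.0, -0.5, 0.3]
opening: 0.0215
```

Run:
```python
from h import *
q=np.load('guide.npy');plan([q[0],q[1],.17],np.degrees(q[2])+90)
M=tool()[1].as_matrix(); print('guide in tool', M.T@(np.array([q[0],q[1],0])-tool()[0]))
```

```text
P [0.5188 0.3152 0.0533] heading y -100.49 toolx [-0.0063  0.0024 -1.    ] q6 0.585
TRANS [-0.1167 -0.0002  0.0012] TURN 0.0002 rows>= 2.333745763046908 F [-0.02 -0.47  0.32] open 0.0215 t 14.2
guide in tool [5.33150928e-02 1.58119307e-05 6.49130648e-05]
```

Call:
move_arm:
  increments:
    - {"translation": [-0.01,0,0],"turn": 0,"claw": 0}
    - {"translation": [-0.03,0,0],"turn": 0,"claw": 0}
    - {"translation": [-0.06,0,0],"turn": 0,"claw": 0}
    - {"translation": [-0.09,0,0],"turn": 0,"claw": 0}
    - {"translation": [-0.12,0,0],"turn": 0,"claw": 0}
    - {"translation": [-0.12,0,0],"turn": 0,"claw": 0}
    - {"translation": [-0.12,0,0],"turn": 0,"claw": 0}
    - {"translation": [-0.12,0,0],"turn": 0,"claw": 0}

```text
t: 15.0
tcp_pos: [0.5184, 0.3141, 0.1715]
tcp_rot: [-0.701, 0.065, 0.707, 0.065]
wrist_force: [0.3, 0.9, -3.1]
opening: 0.0217
```

Run:
```python
from h import *
plan(jig(15,0,173),95.6);snap('wrist','w12.png')
```

```text
P [0.5184 0.3141 0.1715] heading y -100.52 toolx [-9.5e-03  4.0e-04 -1.0e+00] q6 0.584
TRANS [-0.0028  0.2302 -0.1724] TURN -0.2813 rows>= 5.752443416920445 F [ 0.27  0.86 -3.14] open 0.0217 t 15.0
```

View pics/w12.png

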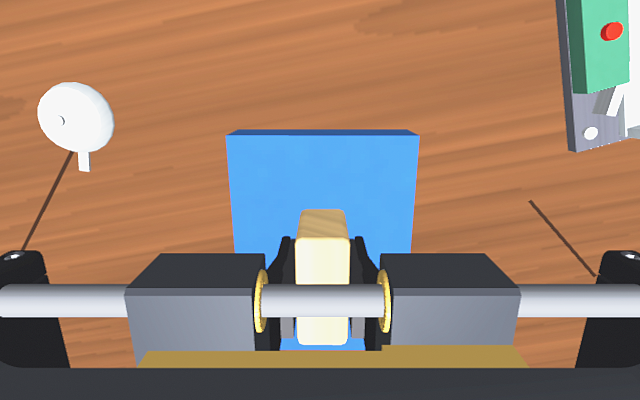

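Run:
```python
from h import *
a=cv2.imread('pics/w12.png');cv2.imwrite('pics/w12c.png',cv2.resize(a[120:355,215:430],None,fx=2.5,fy=2.5,interpolation=cv2.INTER_CUBIC))
```

```text
(no output)
```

View pics/w12c.png

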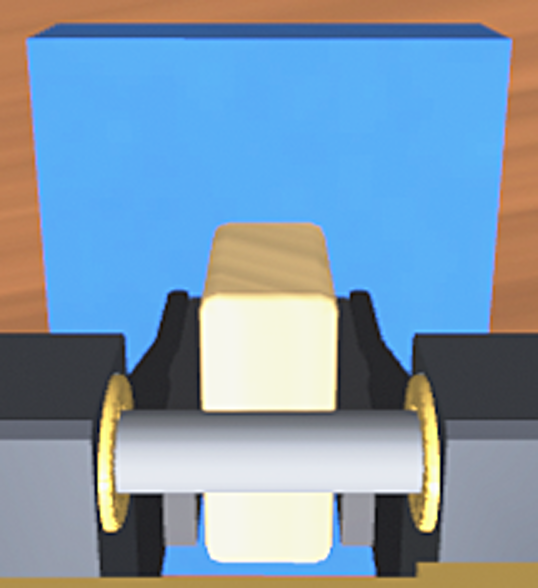

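Run:
```python
from h import *
p=pickle.load(open('pics/w12.png.pkl','rb'))
L=[(60,45,26),(60,-45,26),(60,45,0),(60,-45,0),(25,11,66),(25,-11,66),(-25,11,66),(-25,-11,66)]
uv=np.array([(28,38),(511,39),(54,24),(485,24),(200,293),(337,294),(204,562),(333,562)])/2.5+[215-.3,120-.3]
q=fit([(p,uv,L)],[.51,.31,-.1])
P,Q=tool();M=Q.as_matrix()
print('origin in tool',M.T@(np.array([q[0],q[1],q[3]])-P),'yaw off',np.degrees(q[2])-(-100.52+90))
# 3D fit w/ full rotation in tool frame
def f(v):
    X=np.array(L)/1000@R.from_rotvec(v[:3]).as_matrix().T+v[3:]
    return (proj(p,X)-uv).ravel()
r=least_squares(f,[0,0,q[2],q[0],q[1],q[3]]);print(r.x.round(4),np.degrees(R.from_rotvec(r.x[:3]).as_euler('ZYX')).round(2),abs(r.fun).max())
# same with w10 pose for bias: predicted from counter
```

```text
fit [ 0.5179  0.3146 -0.1852  0.1175] yaw deg -10.61 res px [ 0.3 -0.6 -0.5 -0.6  2.3 -1.2 -2.6 -0.8 -0.6  1.1  1.1  0.8  0.3  0.3
 -0.3  0.4]
origin in tool [ 0.05381581 -0.00048037  0.00020958] yaw off -0.09299763194623978
[-0.0025  0.0085 -0.1837  0.5177  0.3145  0.1179] [-10.53   0.47  -0.19] 2.5448913057533105
```

Run:
```python
from h import *
np.save('jig.npy',[.6307,.0550,.0976])
plan(jig(-50,0,210),95.6)
```

```text
P [0.5185 0.3141 0.1713] heading y -100.51 toolx [-0.0095  0.     -1.    ] q6 0.583
TRANS [-0.0393  0.2483 -0.1091] TURN -0.2811 rows>= 5.4803859228951595 F [-0.29  0.25 -2.57] open 0.0213 t 15.05
```

Call:
move_arm:
  increments:
    - {"translation": [-0.01,0.025,-0.011],"turn": -0.03,"claw": 0}
    - {"translation": [-0.02,0.06,-0.025],"turn": -0.07,"claw": 0}
    - {"translation": [-0.03,0.1,-0.04],"turn": -0.11,"claw": 0}
    - {"translation": [-0.038,0.14,-0.06],"turn": -0.16,"claw": 0}
    - {"translation": [-0.039,0.18,-0.08],"turn": -0.2,"claw": 0}
    - {"translation": [-0.039,0.215,-0.095],"turn": -0.24,"claw": 0}
    - {"translation": [-0.039,0.24,-0.106],"turn": -0.27,"claw": 0}
    - {"translation": [-0.039,0.248,-0.109],"turn": -0.281,"claw": 0}
    - {"translation": [-0.039,0.248,-0.109],"turn": -0.281,"claw": 0}
    - {"translation": [-0.039,0.248,-0.109],"turn": -0.281,"claw": 0}
    - {"translation": [-0.039,0.248,-0.109],"turn": -0.281,"claw": 0}

```text
t: 16.15
tcp_pos: [0.5806, 0.0515, 0.2094]
tcp_rot: [-0.703, -0.035, 0.71, -0.035]
wrist_force: [0.0, 0.4, -3.1]
opening: 0.0221
```

Run:
```python
from h import *
plan(jig(-50,0,210),95.6)
p=snap('wrist','w13.png')
a=p['img'][:,:,::-1];cv2.imwrite('pics/w13c.png',cv2.resize(a[0:200,190:450],None,fx=3,fy=3,interpolation=cv2.INTER_CUBIC))
```

```text
P [0.5806 0.0515 0.2094] heading y -84.34 toolx [-0.0101  0.     -0.9999] q6 1.307
TRANS [-0.0007  0.0014 -0.0001] TURN 0.0011 rows>= 0.031812940475936906 F [ 0.04  0.43 -3.08] open 0.0221 t 16.15
```

View pics/w13c.png

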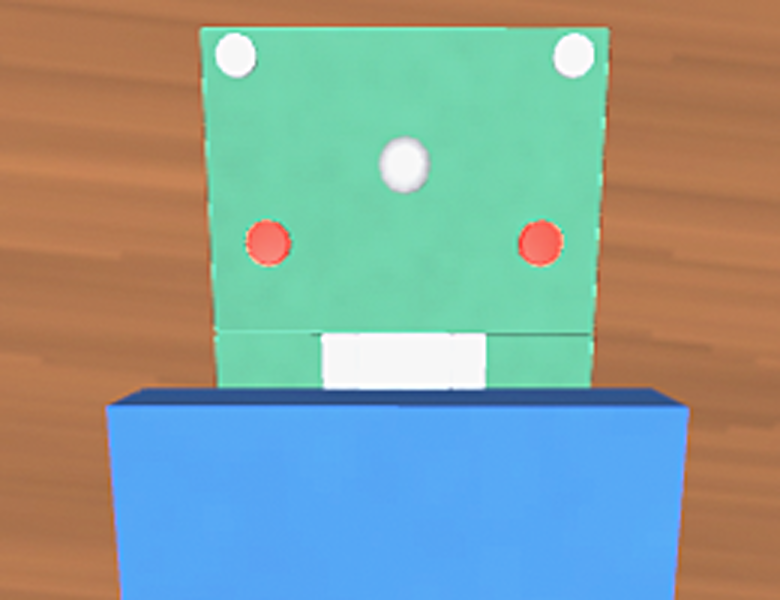

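Run:
```python
from h import *
p=pickle.load(open('pics/w13.png.pkl','rb'))
L=[(90,55,30),(90,-55,30),(35,38,36),(35,-38,36),(55,0,46)]
uv=np.array([(201,27),(609,28),(268,243),(540,243),(404,163)])/3+[190-.33,-.33]
fit([(p,uv,L)],[.63,.05,.1],z=0)
P,Q=tool();M=Q.as_matrix()
# predicted plate corners from tool offset (0.0535,0,0)
z=np.array([.0535,0,0]);G=np.c_[-M[:,2],-M[:,1],-M[:,0]]
for l in [(60,45,26),(60,-45,26)]: print('pred',(proj(p,P+M@z+G@(np.array(l)/1000))-[190-.33,-.33])*3)
print('G',G.round(3))
```

```text
fit [0.6311 0.0554 0.0973] yaw deg 5.57 res px [-0.4  0.1  0.2  0.  -0.2 -0.1  0.2  0.1  0.2 -0.1]
pred [[111.13388965 402.63377143]]
pred [[689.00775413 402.88821762]]
G [[ 0.995 -0.099  0.01 ]
 [ 0.099  0.995 -0.   ]
 [-0.01   0.001  1.   ]]
```

Run:
```python
from h import *
np.save('jig.npy',[.6309,.0552,.0974])
plan(jig(15.3,-.4,115),95.58)
```

```text
P [0.5807 0.0516 0.2095] heading y -84.32 toolx [-0.0098  0.     -1.    ] q6 1.307
TRANS [ 0.0939  0.0019 -0.0666] TURN 0.0017 rows>= 2.301784980716761 F [ 0.7   0.5  -2.86] open 0.0215 t 16.2
```

Call:
move_arm:
  increments:
    - {"translation": [0,0.001,-0.02],"turn": 0.002,"claw": 0}
    - {"translation": [0,0.002,-0.045],"turn": 0.002,"claw": 0}
    - {"translation": [0,0.002,-0.0665],"turn": 0.002,"claw": 0}
    - {"translation": [0,0.002,-0.0665],"turn": 0.002,"claw": 0}
    - {"translation": [0.025,0.002,-0.0665],"turn": 0.002,"claw": 0}
    - {"translation": [0.065,0.002,-0.0665],"turn": 0.002,"claw": 0}
    - {"translation": [0.088,0.002,-0.0665],"turn": 0.002,"claw": 0}
    - {"translation": [0.094,0.002,-0.0665],"turn": 0.002,"claw": 0}
    - {"translation": [0.094,0.002,-0.0665],"turn": 0.002,"claw": 0}
    - {"translation": [0.094,0.002,-0.0665],"turn": 0.002,"claw": 0}

```text
t: 17.2
tcp_pos: [0.6472, 0.0568, 0.1167]
tcp_rot: [-0.704, -0.035, 0.709, -0.034]
wrist_force: [0.1, -0.1, -2.4]
opening: 0.0219
```

Run:
```python
from h import *
plan(jig(15.3,-.4,97),95.58); snap('wrist','w14.png'); snap('scene','s14.png')
a=cv2.imread('pics/s14.png');cv2.imwrite('pics/s14c.png',cv2.resize(a[120:280,230:430],None,fx=4,fy=3.7,interpolation=cv2.INTER_CUBIC))
```

```text
P [0.6472 0.0568 0.1167] heading y -84.37 toolx [-6.5e-03  4.0e-04 -1.0e+00] q6 1.336
TRANS [0.0197 0.0004 0.001 ] TURN 0.0008 rows>= 0.3954019143291063 F [ 0.12 -0.05 -2.41] open 0.0219 t 17.2
```

View pics/w14.png

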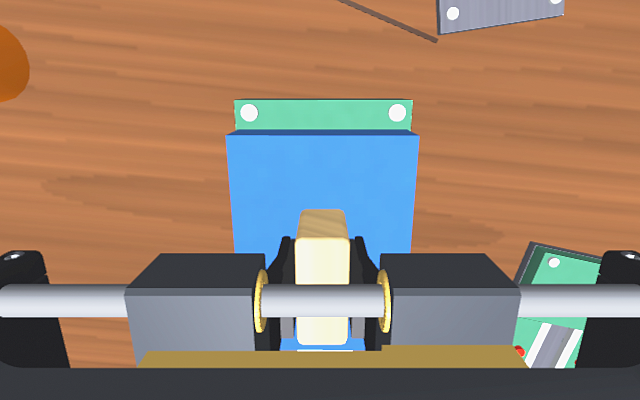

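View pics/s14c.png

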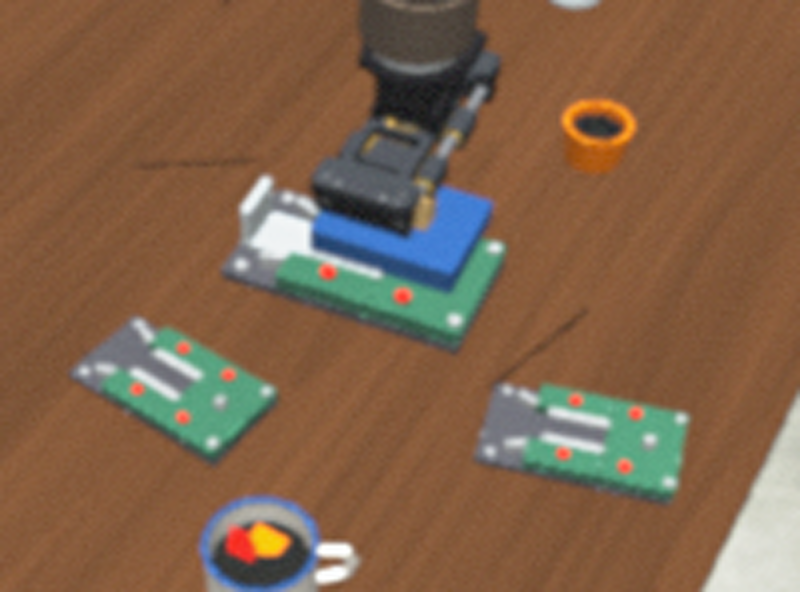

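Call:
move_arm:
  increments:
    - {"translation": [0.005,0.0004,0.001],"turn": 0.001,"claw": 0}
    - {"translation": [0.01,0.0004,0.001],"turn": 0.001,"claw": 0}
    - {"translation": [0.014,0.0004,0.001],"turn": 0.001,"claw": 0}
    - {"translation": [0.017,0.0004,0.001],"turn": 0.001,"claw": 0}
    - {"translation": [0.02,0.0004,0.001],"turn": 0.001,"claw": 0}
    - {"translation": [0.022,0.0004,0.001],"turn": 0.001,"claw": 0}
    - {"translation": [0.022,0.0004,0.001],"turn": 0.001,"claw": 0}
    - {"translation": [0.022,0.0004,0.001],"turn": 0.001,"claw": 0}

```text
t: 18.1
tcp_pos: [0.6463, 0.0562, 0.0951]
tcp_rot: [-0.704, -0.035, 0.708, -0.034]
wrist_force: [0.1, 0.5, -2.7]
opening: 0.0215
```

Run:
```python
from h import *
plan(jig(15.3,-.4,90.5),95.58)
```

```text
P [0.6463 0.0562 0.0951] heading y -84.46 toolx [-5.8e-03  9.0e-04 -1.0e+00] q6 1.335
TRANS [ 0.0046 -0.0001  0.0001] TURN -0.0007 rows>= 0.09153861146552367 F [ 0.08  0.5  -2.75] open 0.0215 t 18.1
```

Call:
move_arm:
  increments:
    - {"translation": [0.002,0,0],"turn": 0,"claw": 0}
    - {"translation": [0.004,0,0],"turn": 0,"claw": 0}
    - {"translation": [0.006,0,0],"turn": 0,"claw": 0}
    - {"translation": [0.007,0,0],"turn": 0,"claw": 0}
    - {"translation": [0.007,0,0],"turn": 0,"claw": 0}
    - {"translation": [0.007,0,0],"turn": 0,"claw": 0}

```text
t: 18.7
tcp_pos: [0.6463, 0.0562, 0.0889]
tcp_rot: [-0.704, -0.035, 0.708, -0.034]
wrist_force: [-1.6, 0.4, 3.2]
opening: 0.0214
```

Run:
```python
from h import *
plan(jig(15.3,-.4,83.5),95.58)
```

```text
P [0.6463 0.0562 0.0889] heading y -84.44 toolx [-5.4e-03  8.0e-04 -1.0e+00] q6 1.335
TRANS [ 0.0054 -0.0001  0.0001] TURN -0.0004 rows>= 0.10706234174546428 F [-1.63  0.44  3.21] open 0.0214 t 18.7
```

Call:
move_arm:
  increments:
    - {"translation": [0.0015,0,0],"turn": 0,"claw": 0}
    - {"translation": [0.003,0,0],"turn": 0,"claw": 0}
    - {"translation": [0.0045,0,0],"turn": 0,"claw": 0}
    - {"translation": [0.006,0,0],"turn": 0,"claw": 0}
    - {"translation": [0.0065,0,0],"turn": 0,"claw": 0}
    - {"translation": [0.0065,0,0],"turn": 0,"claw": 0}
    - {"translation": [0.0065,0,0],"turn": 0,"claw": 0}
  squeeze: 60

```text
t: 19.4
tcp_pos: [0.6464, 0.0562, 0.0834]
tcp_rot: [-0.705, -0.035, 0.708, -0.034]
wrist_force: [-3.7, 0.5, 7.1]
opening: 0.0216
```

Run:
```python
from h import *
plan(jig(15.3,-.4,83.5),95.58)
```

```text
P [0.6464 0.0562 0.0834] heading y -84.43 toolx [-4.9e-03  7.0e-04 -1.0e+00] q6 1.335
TRANS [-0.0001 -0.0001  0.0002] TURN -0.0001 rows>= 0.004506885545435685 F [-3.72  0.49  7.12] open 0.0216 t 19.4
```

Call:
move_arm:
  increments:
    - {"translation": [0.001,0,0],"turn": 0,"claw": 0}
    - {"translation": [0.002,0,0],"turn": 0,"claw": 0}
    - {"translation": [0.003,0,0],"turn": 0,"claw": 0}
    - {"translation": [0.003,0,0],"turn": 0,"claw": 0}
    - {"translation": [0.003,0,0],"turn": 0,"claw": 0}

```text
t: 19.9
tcp_pos: [0.6463, 0.0563, 0.0833]
tcp_rot: [-0.705, -0.035, 0.708, -0.035]
wrist_force: [-7.6, 0.8, 15.9]
opening: 0.0215
```

Run:
```python
from h import *
plan(jig(15.3,-.4,83.5),95.58)
```

```text
P [0.6463 0.0563 0.0833] heading y -84.38 toolx [-4.2e-03  2.0e-04 -1.0e+00] q6 1.335
TRANS [-0.0002 -0.      0.0001] TURN 0.0007 rows>= 0.004980651032713973 F [-7.58  0.76 15.88] open 0.0215 t 19.9
```

Run:
```python
from h import *
p=snap('wrist','w15.png'); s=snap('scene','s15.png')
a=p['img'][:,:,::-1];cv2.imwrite('pics/w15c.png',cv2.resize(a[60:360,180:460],None,fx=2,fy=2,interpolation=cv2.INTER_CUBIC))
a=s['img'][:,:,::-1];cv2.imwrite('pics/s15c.png',cv2.resize(a[150:230,270:370],None,fx=7,fy=7,interpolation=cv2.INTER_CUBIC))
```

```text
(no output)
```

View pics/w15c.png

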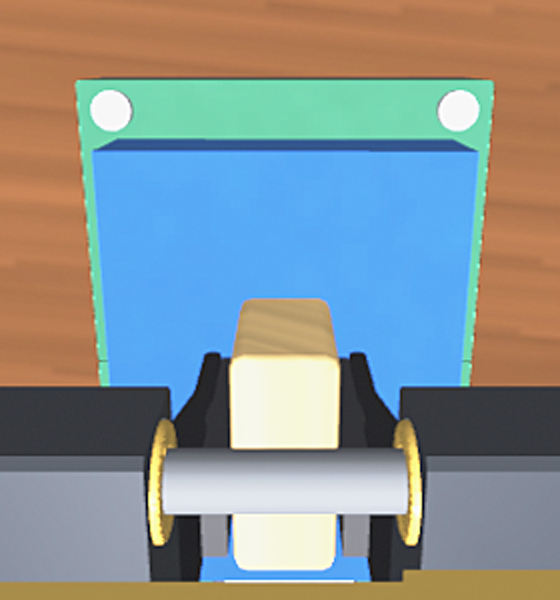

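View pics/s15c.png

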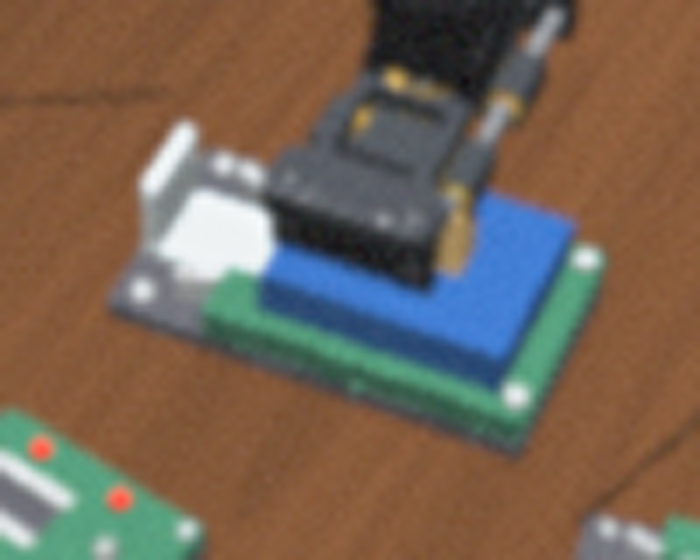

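Run:
```python
from h import *
p=pickle.load(open('pics/w15.png.pkl','rb'))
o=np.array([180-.25,60-.25])
uv=np.array([(77,81),(493,82)])/2+o
q=fit([(p,uv,[(90,55,30),(90,-55,30)])],[.631,.055,.0974],z=0)
uv2=np.array([(93,151),(478,151),(109,140),(465,139.5),(229,355),(339,355)])/2+o
g=fit([(p,uv2,[(60,45,26),(60,-45,26),(60,45,0),(60,-45,0),(25,11,66),(25,-11,66)])],[.64,.055,.0974])
c,s=np.cos(q[2]),np.sin(q[2]);d=g[:2]-q[:2];print('guide in jig',c*d[0]+s*d[1],-s*d[0]+c*d[1],np.degrees(g[2]-q[2]),'z',g[3])
```

```text
fit [0.6305 0.0553 0.0963] yaw deg 5.52 res px [-0.9  0.1  0.9  0.1]
fit [0.6462 0.0566 0.0967 0.0313] yaw deg 5.54 res px [-0.9 -1.1  0.9 -0.7  3.8 -1.5 -5.3 -0.9 -0.5  1.5  1.7  1.6]
guide in jig 0.01571261301745464 -0.00018466199512209586 0.02277082569540966 z 0.03126067199638631
```

Call:
move_arm:
  increments:
    - {"translation": [0.003,0,0.0008],"turn": 0,"claw": 0}
    - {"translation": [0.004,0,0.001],"turn": 0,"claw": 0}
    - {"translation": [0.004,0,0.001],"turn": 0,"claw": 0}
    - {"translation": [0.004,0,0.001],"turn": 0,"claw": 0}
    - {"translation": [0.004,0,0.001],"turn": 0,"claw": 0}
    - {"translation": [0.004,0,0.001],"turn": 0,"claw": 0}
    - {"translation": [0.004,0,0.001],"turn": 0,"claw": 0}
    - {"translation": [0.004,0,0.001],"turn": 0,"claw": 0}

```text
t: 20.8
tcp_pos: [0.6463, 0.0563, 0.0833]
tcp_rot: [-0.706, -0.035, 0.707, -0.035]
wrist_force: [-6.9, 1.8, 17.2]
opening: 0.0213
```

Run:
```python
from h import *
plan(jig(15.3,-.4,83.5),95.58)
s=snap('scene','s16.png');t=snap('top','t16.png')
a=s['img'][:,:,::-1];cv2.imwrite('pics/s16c.png',cv2.resize(a[100:370,130:430],None,fx=2.2,fy=2.2,interpolation=cv2.INTER_CUBIC))
plan(jig(15.3,-.4,83.5),95.58)
```

```text
P [0.6463 0.0563 0.0833] heading y -84.33 toolx [-9.e-04 -0.e+00 -1.e+00] q6 1.334
TRANS [-0.0002 -0.      0.0001] TURN 0.0015 rows>= 0.010206404371929214 F [-6.86  1.76 17.23] open 0.0213 t 20.8
P [0.6463 0.0563 0.0833] heading y -84.33 toolx [-9.e-04  0.e+00 -1.e+00] q6 1.334
TRANS [-0.0002 -0.      0.0001] TURN 0.0016 rows>= 0.010562292253912073 F [-6.44  0.62 17.1 ] open 0.0221 t 20.9
```

View pics/s16c.png

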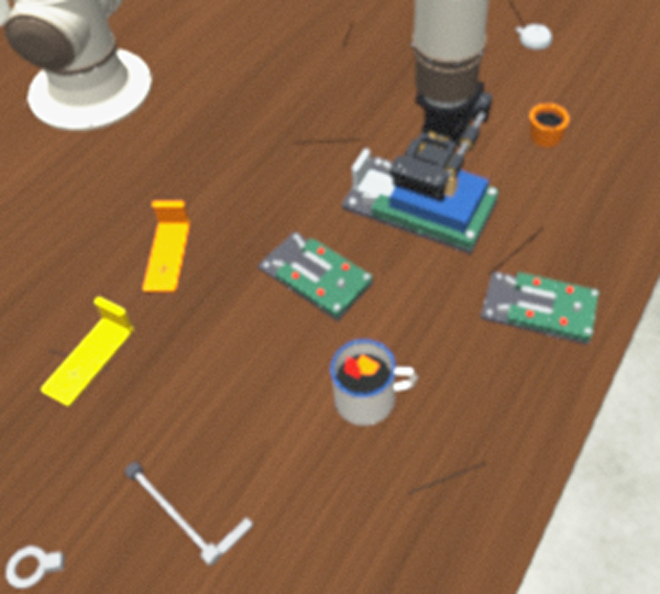

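Run:
```python
from h import *
print(robot.hand_in())
```

```text
the job is handed in; nothing more can be done
None
```

The bracket is home in the slot and the guide plate is pressed down on the jig, with the arm still holding it. I handed the job in at 20.9 s; no verdict is reported.

- **Bracket:** I slid it in until it would not advance further, at about 8 N against the stop. After I let go, the wrist picture showed its nose still against the stop.
- **Guide plate:** It dropped over the pin without resistance. In the last wrist-camera fit it was within about 1 mm (jig x about 15.7 mm, aim 15; y about -0.2 mm) and its angle within 0.1°.
- **Pressing:** The gripper came down about 6 mm from where the plate met the buttons. It then moved only 0.1 mm for about 9 N more. It is held at about 17 N on the wrist, roughly 20 N on the buttons, against the 10.3 N they need.
- **Bystanders:** The mug, cap pot, bell and skewer look unmoved in the final scene picture.

Two checks did not agree fully:
- **Height fit:** One camera fit put the plate's underside at 31.3 mm instead of 30, but some of its points were several pixels off. I went by the travel and force instead.
- **Sideways load:** About 6.5 N toward jig -x remains on the wrist. My small correction hardly reduced it.

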